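Put the kneading paddle away in the sliding-cover box

ROBOT

A 6-joint arm with a two-finger parallel gripper is mounted at the origin on the work surface. World frame = base frame: x ahead of the robot, y to its left, z up, the work surface at z = 0. Lengths are in m, angles in rad, forces in N, time in s.
With the tool pointing down it reaches from about 0.25 to 0.775 m from the base axis. Payload 4 kg.
Tool frame: the origin (TCP) lies midway between the tips of the shut fingers; the grasp point (between the pads) lies 19 mm behind it; z points along the fingers, y is the line along which they close (so a half turn about z gives the same grasp; the last joint's range is limited). The gripper opens to 94 mm and grips with 3 to 60 N. Pads are 16 mm wide; open, the fingers measure 119 mm over their backs; the gripper's body (75 mm by 177 mm) begins 78 mm behind the grasp point.
Start: joints at [-0.103, 0.087, 1.371, -0, 1.684, -0.103], TCP at [0.55, -0, 0.206] pointing down, gripper open.
Joint ranges: [-3.1, 3.1], [-0.76, 2.03], [0.27, 2.55], [-1.08, 4.22], [0.17, 2.65], [-2.57, 2.57]. Speed limits (rad/s): [2.79, 2.79, 3.14, 3.14, 3.14, 3.14].

INTERFACE

Orientations are given as [roll, pitch, yaw] about the fixed x, y, z axes, in that order (R = Rz(yaw) Ry(pitch) Rx(roll)).
In Python, from bench import get_obs, snapshot, close_job gives the robot as it stands. The module is installed in compiled form; this text tells all that it offers.
- The arm moves only by the tool drive_tool, never from a script. Its argument "commands" is a list of rows, each a list of 6 numbers: the shift along the tool's x, y, z in units of 0.04 m (1.0 is 0.04 m), then the turn, a rotation vector about the tool's x, y, z in units of 0.1 rad (1.0 is 0.1 rad). In form: [[dx, dy, dz, wx, wy, wz], ...]. A call has 1 to 20 rows; each row shifts and turns the commanded pose from where the row before left it, along the tool's axes as they then stand; what a row does not reach is not made up. A row lasts 1/8 s, in which the tool goes at most 62.5 mm and 10.7 degrees, less where a joint would pass 70% of its speed; a pose out of reach is approached as far as the arm can. A call with a number of a shift or a turn outside -1 to 1 is refused whole. A call with a gripper value outside its range is refused whole. "gripper" is the closure, from 0 (fully open) to 1 (shut), set as the call begins (left out, the last holds). The fingers move at their own pace and stop on an object; the grip force is fixed at half the most. Time passes only in rows, so rows that do not move let the fingers close. It gives the time, the measured TCP pose, the force, the opening and the grip force at its end, in the units of the state.
- get_obs(): the state, without advancing time (a new reading comes with each control period).
- snapshot(name): name is "scene" or "side" or "wrist"; returns a dict with "image" (480x640x3 uint8, blue, green, red), "range_z" (480x640 float32, m along the optical axis (not along the pixel's ray), 0 where there is no reading), "fx", "fy", "cx", "cy" (pixels), "k1" (the pictures are not rectified: a ray, as slopes to the right and down, at radius r is drawn at 1 + k1 r^2 times it, then the intrinsics apply), "rvec" (rotation vector, rad) and "tvec" (3), from world to camera coordinates, as OpenCV has them. Camera axes: x right, y down, z forward; pixel columns grow to the right and rows downward; lengths in m; the calibration is good to about 2 mm. A picture is of the moment at which its call begins.
- close_job(): hands the job in; it is judged then, once.
The state is a dict: "time": time; "joint_positions": joint angles; "qvel": joint speeds; "joint_torque": joint torques, N m; "tool_pos": TCP position; "ee_rot": TCP orientation; "wrist_force": force on the tool from outside, world axes, zero at the start; "wrist_torque": the same for the moment, N m; "width": finger opening in m; "finger_force": force on a finger pad.
Only numpy, scipy, OpenCV 4.12 (cv2) and the standard library are available. Lean on these libraries where they do the work, as an engineer would, in place of code of your own. Each camera call takes 0.05 s, during which the arm holds its last target. There are 200 camera calls.

TASK

Baking is done: slide back the cover of the wooden accessory box, set the loaf maker's kneading paddle (the small metal hub with one fin) down gently inside the open compartment and let go of it, then slide the cover fully shut again. Leave the egg cup and the round cutter where they are.

Things in the scene. Friction and masses are not known exactly. Their poses are not given: they have to be found in the camera images.
- cover (a joint): how far the box's cover is slid back, in m: 0 = fully shut over the compartment, 0.125 = fully back against its stop. It moves only along the +y axis of bay (level), takes about 2 N to slide and stays where it is left. It may start up to 0.025 ajar.
- cover_grip (a point): middle of the upright rib on the cover, to be pinched from above: rib 70 mm long (own x), 12 mm thick (own y, the sliding direction), 32 mm tall; this point is 16 mm below its top, 16 mm above the cover's face, 83 mm above the counter, and moves with the cover. Cover: flat board 118 mm (x) by 134 mm (y) by 6 mm, rib at its centre. Axes parallel to bay.
- bay (a point): centre of the compartment floor, 6 mm above the counter, z up. Light wooden box fixed to the counter, 130 (x) by 270 (y) by 76 mm tall. Compartment = its -y half: inside 120 (x) by 130 mm (y), mouth 112 mm (x), 54 mm deep under the cover. +y half = solid deck, 60 mm tall, over which the cover slides; cover fully back bares the compartment from y = -65 to +57 mm.
- paddle_mid (a point): centre (half-way up) of the kneading paddle's hub, 20 mm above what it stands on. Loose cast aluminium, about 70 g: round upright hub 24 mm in diameter, 40 mm tall, with one upright fin 8 mm thick, 28 mm tall, reaching 42 mm from the hub axis along own +x. z up; pinch the hub across its y axis.
- egg_cup: bystander: white ceramic egg cup, 48 mm wide and 62 mm tall; origin at the centre of its underside. The paddle, egg cup and cutter may each stand in any of three spots.
- cutter: bystander: round steel biscuit cutter, a plain open ring 54 mm wide and 35 mm tall; origin at the centre of its underside.
There are look-alikes about, which are no part of the job. Leave any orange look-alike of the part that bears paddle_mid alone.

How it is judged:
On the way, in this order (a step that is already met when the one before it is completed fails the run):
1. the cover is slid back at least 70 mm (value of joint cover above 0.07 m), for 0.2 s.
2. the paddle lies in the compartment, let go, with the cover still back (x of paddle_mid in the frame of bay between -0.06 and 0.06 m and y of paddle_mid in the frame of bay between -0.062 and 0.062 m and z of paddle_mid in the frame of bay between 0 and 0.045 m and contact force between the fingers and paddle below 0.1 N and linear speed of paddle below 0.05 m/s and value of joint cover above 0.06 m), for 0.2 s.
At the end, for the whole second after the job is handed in: The paddle lies at rest inside the compartment (hub centre within 60 mm of its middle across and 62 mm along, below the cover) and the cover is shut to within 10 mm of its closed end, at rest (x of paddle_mid in the frame of bay between -0.06 and 0.06 m and y of paddle_mid in the frame of bay between -0.062 and 0.062 m and z of paddle_mid in the frame of bay between 0 and 0.045 m and value of joint cover below 0.01 m and linear speed of paddle below 0.02 m/s and velocity of joint cover below 0.01 m/s); the robot touches nothing.
It fails at once if the egg cup is moved more than 30 mm or tipped (distance of egg_cup from where it was at the start of the episode above 0.03 m or angle between egg_cup's own z axis and vertical above 0.35 rad).
It fails at once if the round cutter is moved more than 30 mm or tipped (distance of cutter from where it was at the start of the episode above 0.03 m or angle between cutter's own z axis and vertical above 0.35 rad).
It fails at once if the paddle is dropped (falls free faster than 0.8 m/s, about 30 mm) (linear speed of paddle above 0.8 m/s and contact force between the fingers and paddle below 0.1 N).
It also fails if it takes over 67 s, if anything falls off the work surface, if the arm or the gripper's body presses on something with over 40 N, if the wrist force passes 120 N, or if a joint passes its speed limit or range.

## Working session

There is one attempt and no reset: what is moved stays moved. The work goes in short steps, Python scripts to look and compute and a tool call to move; the robot and the scene stay as the last step left them, time stands still between calls to the robot, and variables do not carry over. Pictures are saved under pics/ and viewed, at most 10 in all, crops included, and the job is handed in when it is done.

Besides the shell and the picture viewer there is one more tool, called after "Emit:" as name(argument=value, ...), one argument or row to a line, values as JSON. drive_tool: Moves the arm, as the interface text tells. Its arguments: {"type":"object","properties":{"commands":{"type":"array"},"gripper":{"type":"number"}},"required":["commands"]}

```bash
mkdir -p pics; cat > h.py <<'E'
import cv2,numpy as np
from bench import get_obs,snapshot
def snap(n,f):
    s=snapshot(n);cv2.imwrite('pics/'+f,s['image']);np.save(f[:-4]+'.npy',s,allow_pickle=True);return s
def load(f): return np.load(f+'.npy',allow_pickle=True).item()
def world(s,u,v,z=None):
    K=np.array([[s['fx'],0,s['cx']],[0,s['fy'],s['cy']],[0,0,1.]])
    R,_=cv2.Rodrigues(np.array(s['rvec'],float));t=np.array(s['tvec'],float).ravel()
    p=cv2.undistortPoints(np.array([[[u,v]]],float),K,np.array([s['k1'],0,0,0.]))[0,0]
    d=R.T@np.array([p[0],p[1],1]);c=-R.T@t
    if z is None:
        w=s['range_z'][max(0,int(v)-1):int(v)+2,max(0,int(u)-1):int(u)+2];w=w[w>0];k=np.median(w) if len(w) else np.nan
    else:k=(z-c[2])/d[2]
    return c+k*d
E
python3 - <<'E'
from h import *
a=snap('scene','s0.png');b=snap('side','d0.png')
print(get_obs())
E
```

```text
{'time': 0.1, 'joint_positions': array([-1.03092570e-01,  8.78900159e-02,  1.37209528e+00, -1.84134887e-06,
        1.68359502e+00, -1.03094144e-01]), 'qvel': array([-0.0023587 , -0.00242567, -0.00235935,  0.00040113, -0.00088633,
       -0.00091052]), 'joint_torque': array([ 2.25695316e-03, -3.41256917e+01, -3.03301656e+01,  7.19034858e-02,
        3.05556308e-02, -9.49158243e-05]), 'tool_pos': array([5.49507970e-01, 4.97274239e-05, 2.04420325e-01]), 'ee_rot': array([-3.13961536e+00, -2.02733089e-04,  1.57079750e+00]), 'wrist_force': array([-0.89958377, -0.09814997,  0.915363  ]), 'wrist_torque': array([ 0.03858225,  0.02092384, -0.03392874]), 'finger_force': 0.0, 'width': 0.09386857270727951}
```

View pics/s0.png

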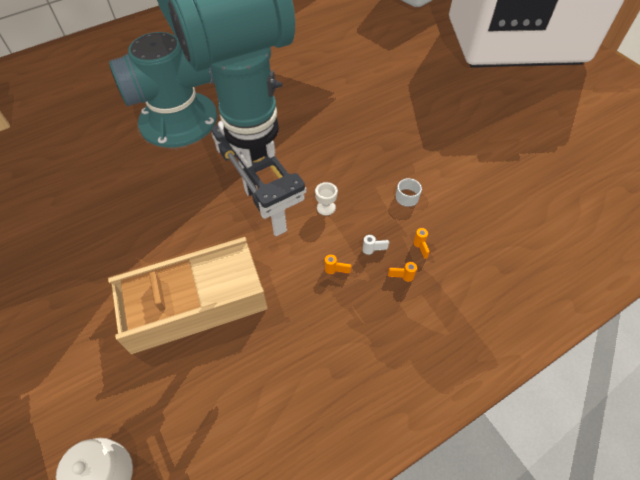

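View pics/d0.png

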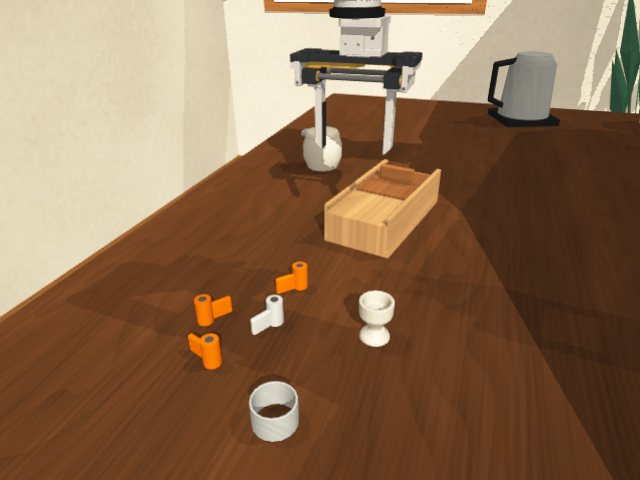

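The scene view shows the silver paddle (hub at 370,243, fin pointing right to 388,245). Orange look-alikes are at (331,265), (421,238) and (410,272), the egg cup at (326,200) and the cutter at (408,192). The box spans (110..265, 245..348), with the brown cover over its left end and the rib at (157,290). I choose the silver one and will check it in an enlarged crop.

```bash
python3 - <<'E'
from h import *
s=load('s0');d=load('d0')
im=s['image']
a=cv2.resize(im[235:355,100:280],None,fx=4.4,fy=4.4,interpolation=2)[:,:800]
b=cv2.resize(im[170:290,310:440],None,fx=4,fy=4,interpolation=2)
cv2.imwrite('pics/box.png',a);cv2.imwrite('pics/pad.png',b)
for n,u,v in [('hubtop',370,239),('fin',386,244),('cup',326,189),('cut',408,184),('rib',157,290),('deck',230,275),('cover',180,290),('o1',331,258),('o2',421,232),('o3',410,266)]:
    print(n,world(s,u,v).round(4))
for n,u,v in [('hubtop',275,299),('deck',365,215),('rib',398,172)]:
    print('side',n,world(d,u,v).round(4))
E
```

```text
hubtop [0.6061 0.1956 0.0385]
fin [0.6253 0.2251 0.0207]
cup [0.4492 0.186  0.046 ]
cut [0.5157 0.3685 0.0167]
rib [ 0.5245 -0.2214  0.0962]
deck [ 0.544  -0.0911  0.0599]
cover [ 0.5271 -0.1863  0.0653]
o1 [0.6041 0.1013 0.0412]
o2 [0.6484 0.2958 0.0398]
o3 [0.7016 0.2257 0.0397]
side hubtop [0.604  0.1945 0.0419]
side deck [ 0.5407 -0.0639  0.0618]
side rib [ 0.5129 -0.2169  0.0905]
```

View pics/box.png

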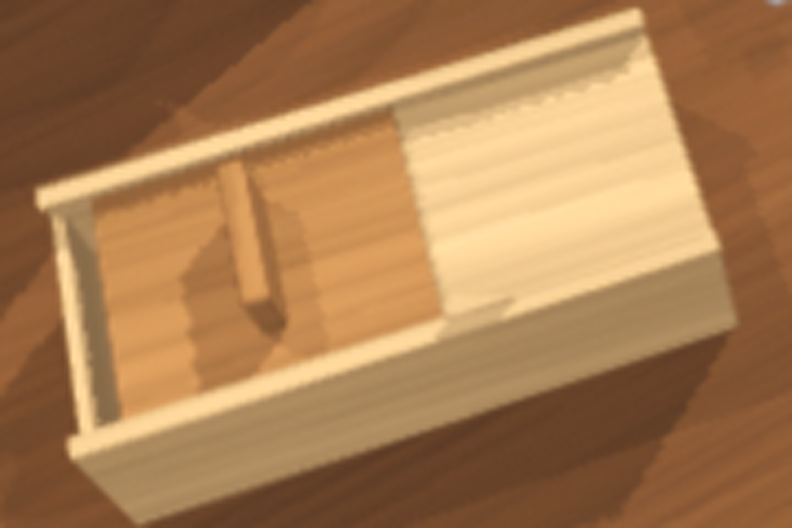

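View pics/pad.png

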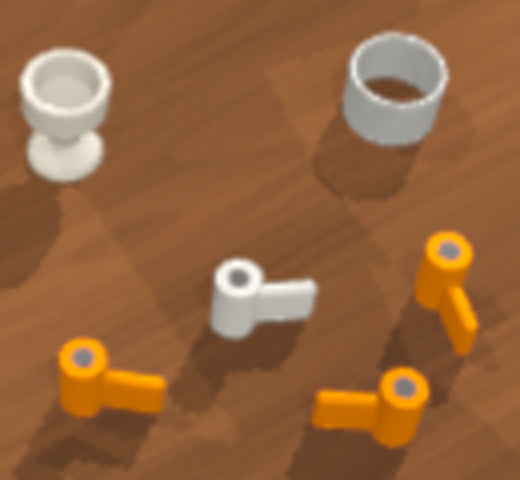

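```bash
python3 - <<'E'
from h import *
s=load('s0')
B=lambda u,v,z:world(s,100+u/4.4,235+v/4.4,z)
P=lambda u,v,z:world(s,310+u/4,170+v/4,z)
c=np.array([B(*p,.076) for p in [(38,190),(640,10),(720,245),(70,455)]]);print(c.round(4),c.mean(0))
a=(c[1]+c[2]-c[0]-c[3])/2;print('len',np.linalg.norm(a),'yaw of +y',np.arctan2(a[1],a[0]))
x=(c[2]+c[3]-c[0]-c[1])/2;print('wid',np.linalg.norm(x),np.arctan2(x[1],x[0]))
yh=a/np.linalg.norm(a);bay=c.mean(0)-yh*.0675;print('bay',bay)
r=np.array([B(230,163,.099),B(256,302,.099)]);print('rib',r.round(4),np.linalg.norm(r[0]-r[1]),r.mean(0),'cover~',(r.mean(0)-bay)@yh)
e=np.array([B(395,110,.067),B(440,315,.067)]);print('cov edge',((e-bay)@yh))
h=P(238,277,.04);print('hub',h)
f=[P(312,284,.028),P(262,289,.028)];print(f)
v=f[0]-h;print('yaw',np.arctan2(v[1],v[0]),np.linalg.norm(v[:2]), np.arctan2(*(f[0]-f[1])[1::-1]))
# silver mask, depth points
im=s['image'].astype(int);u0,v0=355,230
pts=[]
for v in range(228,262):
  for u in range(355,395):
    p=im[v,u]
    if p.min()>110 and p.max()-p.min()<40: pts.append(world(s,u,v))
pts=np.array(pts);t=pts[pts[:,2]>.036];print('top mean',len(t),t.mean(0));m=pts[(pts[:,2]>.024)&(pts[:,2]<.032)];m=m[np.linalg.norm(m[:,:2]-h[:2],axis=1)>.016]
print('fin top',len(m),m.mean(0), np.arctan2(*(m.mean(0)-h)[1::-1]))
E
```

```text
[[ 0.4386 -0.2937  0.076 ]
 [ 0.4917 -0.0295  0.076 ]
 [ 0.6163 -0.0538  0.076 ]
 [ 0.564  -0.3193  0.076 ]] [ 0.52765091 -0.17407926  0.076     ]
len 0.2700643908865515 yaw of +y 1.3742069421030252
wid 0.1274228607774361 -0.19700574057770265
bay [ 0.51446643 -0.24027911  0.076     ]
rib [[ 0.4861 -0.2156  0.099 ]
 [ 0.5532 -0.229   0.099 ]] 0.06843102180070071 [ 0.51967598 -0.22227253  0.099     ] cover~ 0.01867730380745402
cov edge [0.08610318 0.0840484 ]
hub [0.60687901 0.19368516 0.04      ]
[array([0.62478968, 0.22956001, 0.028     ]), array([0.61360676, 0.20549191, 0.028     ])]
yaw 1.1077455804372993 0.040097344587418905 1.1358374889359821
top mean 91 [0.60619301 0.19292962 0.03867896]
fin top 37 [0.61889192 0.21948566 0.02595978] 1.13503912915518
```

Chosen: the silver paddle, hub at (0.606,0.193) with fin yaw 1.12. The box is at bay (0.5145,-0.240) with yaw -0.197, and the cover is about 18 mm ajar. I'll push the rib with shut fingers, keeping the tool aligned with the box (tool x = box y).

Emit:
drive_tool(
  commands=[
    [0,0,0,0,0,1],
    [0,0,0,0,0,0.97],
    [-0.97,0.045,0,0,0,0],
    [-0.97,0.045,0,0,0,0],
    [-0.97,0.045,0,0,0,0],
    [-0.97,0.045,0,0,0,0],
    [-0.97,0.045,0,0,0,0],
    [-0.97,0.045,0.5,0,0,0],
    [-0.97,0.045,0.5,0,0,0],
    [0,0,0.5,0,0,0],
    [0,0,0,0,0,0],
    [0,0,0,0,0,0],
  ],
  gripper=1,
)

```text
time: 1.6
tool_pos: [0.5095, -0.2686, 0.1461]
ee_rot: [3.141, 0.0, 1.374]
wrist_force: [0.1, -0.0, -0.6]
width: 0.0005
finger_force: 0.0
```

```bash
cat >> h.py <<'E'
bay=np.array([.5145,-.2403,.006]);yh=np.array([.1955,.9807,0]);xh=np.array([.9807,-.1955,0])
def where():
    o=get_obs();p=o['tool_pos'];print(o['time'],p.round(4),o['ee_rot'].round(4),'box x,y',((p-bay)@xh).round(4),((p-bay)@yh).round(4),o['width'],o['wrist_force'].round(1))
E
python3 - <<'E'
from h import *
where();snap('side','d1.png');snap('wrist','w1.png')
E
```

```text
1.6 [ 0.5095 -0.2686  0.1461] [3.1410e+00 1.0000e-04 1.3744e+00] box x,y 0.0006 -0.0287 0.0005465610233441871 [ 0.1 -0.  -0.6]
```

View pics/w1.png

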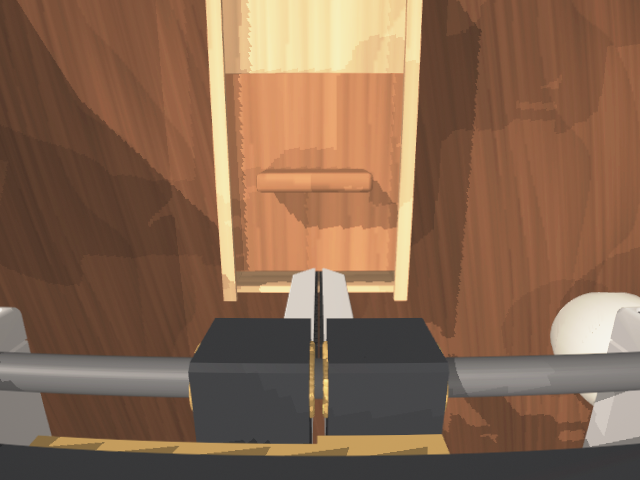

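The wrist view shows the rib (257..371, 181) centred ahead of the fingertips (319,270), so they are aligned. Descend and push.

Emit:
drive_tool(
  commands=[
    [0,0,0.7,0,0,0],
    [0,0,0.7,0,0,0],
    [0,0,0.35,0,0,0],
    [0.4,0,0,0,0,0],
    [0.35,0,0,0,0,0],
    [0.25,0,0,0,0,0],
    [0.35,0,0,0,0,0],
    [0.4,0,0,0,0,0],
    [0.4,0,0,0,0,0],
    [0.4,0,0,0,0,0],
    [0.35,0,0,0,0,0],
    [0.25,0,0,0,0,0],
    [0.15,0,0,0,0,0],
    [0,0,0,0,0,0],
  ],
)

```text
time: 3.45
tool_pos: [0.5349, -0.1385, 0.0751]
ee_rot: [-3.141, -0.001, 1.374]
wrist_force: [0.3, -0.3, 0.3]
width: 0.0007
finger_force: 0.0
```

```bash
python3 - <<'E'
from h import *
where();snap('scene','s2.png')
s=load('s2')
cv2.imwrite('pics/box2.png',cv2.resize(s['image'][190:350,90:310],None,fx=3.5,fy=3.5,interpolation=2))
E
```

```text
3.45 [ 0.5349 -0.1385  0.0751] [-3.1407e+00 -1.1000e-03  1.3743e+00] box x,y 0.0001 0.1038 0.0006537517418890462 [ 0.3 -0.3  0.3]
```

View pics/box2.png

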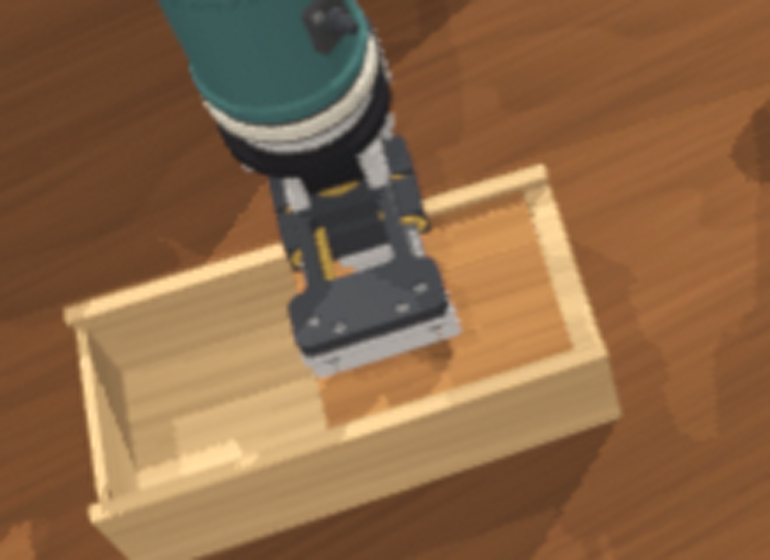

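The cover is back about 0.118 with the compartment open (the cover edge runs to about (325,425) in this crop). Now up and over to the paddle.

Emit:
drive_tool(
  commands=[
    [-0.1,0,-0.5,0,0,0],
    [0.1,0,-1,0,0,0],
    [0.9,0.014,0,0,0,0],
    [0.95,0.014,0,0,0,0],
    [0.95,0.015,0,0,0,0],
    [0.95,0.015,0,0,0,0],
    [0.95,0.015,0,0,0,0],
    [0.95,0.015,0,0,0,0],
    [0.95,0.015,0,0,0,0],
    [0.95,0.015,0,0,0,0],
    [0.93,0.015,0,0,0,0],
    [0,0,0,0,0,0.9],
    [0,0,0,0,0,0.9],
    [0,0,0,0,0,0.69],
    [0,0,0,0,0,0],
    [0,0,0,0,0,0],
  ],
  gripper=0.4,
)

```text
time: 5.5
tool_pos: [0.6065, 0.192, 0.1352]
ee_rot: [-3.141, 0.0, 1.125]
wrist_force: [-1.0, 0.7, -0.0]
width: 0.0565
finger_force: 0.0
```

```bash
python3 - <<'E'
from h import *
where();s=snap('wrist','w2.png')
snap('side','d2.png')
E
```

```text
5.5 [0.6065 0.192  0.1352] [-3.1410e+00  2.0000e-04  1.1254e+00] box x,y 0.0057 0.442 0.056487620554634924 [-1.   0.7 -0. ]
```

View pics/w2.png

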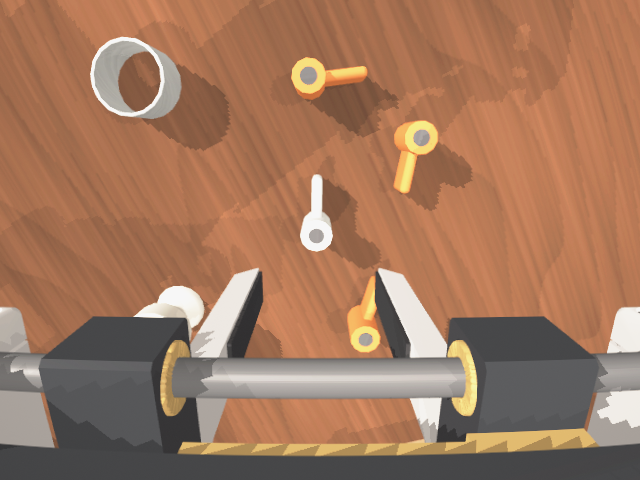

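The wrist view shows the paddle hub top at (316,236), with its fin pointing straight along tool x to (317,178). Both lie between the fingers (253 / 388). Check the offset.

```bash
python3 - <<'E'
from h import *
s=load('w2');h=world(s,316,236,.04);f=world(s,317,178,.028);print(h,f,np.arctan2(f[1]-h[1],f[0]-h[0]),world(s,316,245))
d=h-get_obs()['tool_pos'];a=1.1254;print('tool x,y units',(d[0]*np.cos(a)+d[1]*np.sin(a))/.04,(d[0]*np.sin(a)-d[1]*np.cos(a))/.04)
print('o1',world(s,364,340,.04),world(s,371,290,.028))
E
```

```text
[0.60628228 0.19324346 0.04      ] [0.62489072 0.23054388 0.028     ] 1.108044914699389 [0.60333232 0.18707444 0.04037867]
tool x,y units 0.022534784064682574 -0.020309397796694956
o1 [0.60384798 0.09878045 0.04      ] [0.62553776 0.13082299 0.028     ]
```

Emit:
drive_tool(
  commands=[
    [0.02,-0.02,0.8,0,0,0.1],
    [0,0,0.9,0,0,0.05],
    [0,0,0.8,0,0,0],
    [0,0,0.4,0,0,0],
    [0,0,0.2,0,0,0],
    [0,0,0,0,0,0],
  ],
)

```text
time: 6.35
tool_pos: [0.6067, 0.1933, 0.0119]
ee_rot: [3.141, -0.0, 1.11]
wrist_force: [1.0, -0.0, -0.8]
width: 0.0565
finger_force: 0.0
```

Emit:
drive_tool(
  commands=[
    [0,0,0,0,0,0],
    [0,0,0,0,0,0],
    [0,0,0,0,0,0],
    [0,0,0,0,0,0],
    [0,0,-0.2,0,0,0],
    [0,0,-0.4,0,0,0],
    [0,0,0,0,0,0],
  ],
  gripper=1,
)

```text
time: 7.22
tool_pos: [0.608, 0.1937, 0.0383]
ee_rot: [3.138, -0.003, 1.11]
wrist_force: [0.1, 0.1, -0.9]
width: 0.0235
finger_force: 30.0
```

Emit:
drive_tool(
  commands=[
    [0,0,-0.8,0,0,0],
    [0,0,-0.9,0,0,0],
    [0,0,-0.9,0,0,0],
    [0,0,0,0,0,-0.9],
    [0,0,0,0,0,-0.9],
    [0,0,0,0,0,-0.84],
    [-0.6,-0.01,0,0,0,0],
    [-0.9,-0.013,0,0,0,0],
    [-0.9,-0.013,0,0,0,0],
    [-0.9,-0.013,0,0,0,0],
    [-0.9,-0.013,0,0,0,0],
    [-0.9,-0.013,0,0,0,0],
    [-0.9,-0.013,0,0,0,0],
    [-0.9,-0.013,0,0,0,0],
    [-0.9,-0.013,0,0,0,0],
    [-0.9,-0.013,0,0,0,0],
    [-0.9,-0.013,0,0,0,0],
    [-0.9,-0.013,0,0,0,0],
    [-0.7,-0.013,0,0,0,0],
    [-0.4,-0.01,0,0,0,0],
  ],
)

```text
time: 9.72
tool_pos: [0.5071, -0.2624, 0.1395]
ee_rot: [-3.141, 0.0, 1.37]
wrist_force: [-0.4, -0.4, -0.0]
width: 0.0234
finger_force: 30.0
```

Emit:
drive_tool(
  commands=[
    [0,0,0,0,0,0],
    [0,0,0,0,0,0],
  ],
)

```text
time: 9.98
tool_pos: [0.5085, -0.2597, 0.1395]
ee_rot: [3.142, -0.001, 1.374]
wrist_force: [0.4, -0.6, -1.3]
width: 0.0233
finger_force: 30.0
```

```bash
python3 - <<'E'
from h import *
where();s=snap('wrist','w3.png')
E
```

```text
9.975 [ 0.5085 -0.2597  0.1395] [ 3.1416e+00 -6.0000e-04  1.3740e+00] box x,y -0.0021 -0.0202 0.023314934125118796 [ 0.4 -0.6 -1.3]
```

View pics/w3.png

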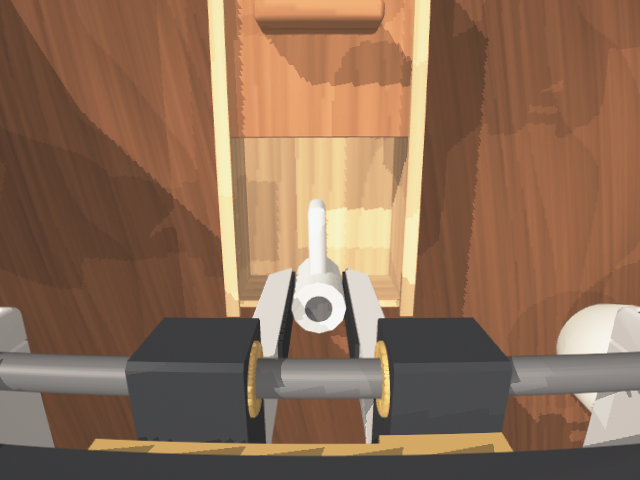

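The wrist view shows the paddle held at (318,300), fin along box +y (tip 317,203). The open compartment spans (232..410, 137..300), so the paddle clears. Lower it.

Emit:
drive_tool(
  commands=[
    [0,0,0.6,0,0,0],
    [0,0,0.7,0,0,0],
    [0,0,0.7,0,0,0],
    [0,0,0.5,0,0,0],
    [0,0,0.3,0,0,0],
    [0,0,0.15,0,0,0],
    [0,0,0.05,0,0,0],
    [0,0,0.02,0,0,0],
    [0,0,0,0,0,0],
    [0,0,0,0,0,0],
  ],
)

```text
time: 11.28
tool_pos: [0.5088, -0.2606, 0.0192]
ee_rot: [3.141, 0.0, 1.374]
wrist_force: [-0.1, -0.0, -1.1]
width: 0.0234
finger_force: 30.0
```

Open to about 47 mm, wait, then rise.

Emit:
drive_tool(
  commands=[
    [0,0,0.02,0,0,0],
    [0,0,0,0,0,0],
  ],
)

```text
time: 11.52
tool_pos: [0.5086, -0.2604, 0.0179]
ee_rot: [3.141, 0.0, 1.374]
wrist_force: [0.2, -0.7, -0.6]
width: 0.0237
finger_force: 30.0
```

Emit:
drive_tool(
  commands=[
    [0,0,0,0,0,0],
    [0,0,0,0,0,0],
    [0,0,0,0,0,0],
    [0,0,0,0,0,0],
    [0,0,0,0,0,0],
    [0,0,-0.3,0,0,0],
    [0,0,-0.8,0,0,0],
    [0,0,-0.8,0,0,0],
    [0,0,-0.8,0,0,0],
    [0,0,-0.4,0,0,0],
    [0,0,0,0,0,0],
  ],
  gripper=0.5,
)

```text
time: 12.9
tool_pos: [0.5093, -0.2608, 0.1436]
ee_rot: [3.138, 0.001, 1.374]
wrist_force: [0.2, -0.6, -1.1]
width: 0.0468
finger_force: 0.0
```

```bash
python3 - <<'E'
from h import *
where();s=snap('wrist','w4.png')
E
```

```text
12.9 [ 0.5093 -0.2608  0.1436] [3.1384e+00 1.2000e-03 1.3738e+00] box x,y -0.0011 -0.0211 0.046831762194183744 [ 0.2 -0.6 -1.1]
```

View pics/w4.png

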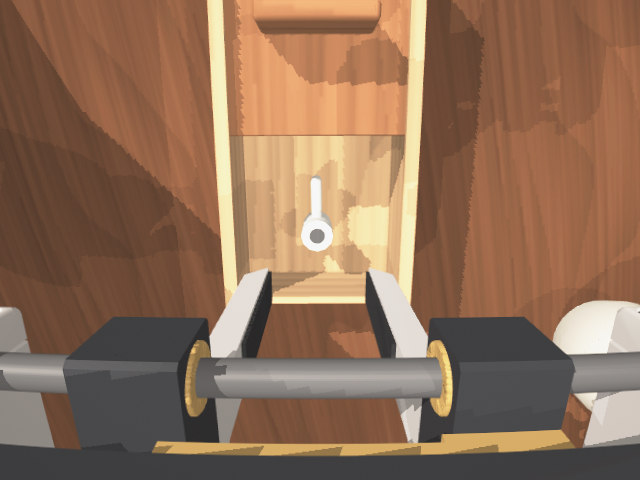

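The paddle stands in the compartment, let go (hub at 317,236). Now go behind the rib and push the cover shut.

Emit:
drive_tool(
  commands=[
    [0.6,0,0,0,0,0],
    [0.9,0,0,0,0,0],
    [0.9,0,0,0,0,0],
    [0.9,0.01,0,0,0,0],
    [0.85,0.01,0,0,0,0],
    [0.5,0,0,0,0,0],
    [0,0,0,0,0,0],
    [0,0,0.5,0,0,0],
    [0,0,0.7,0,0,0],
    [0,0,0.4,0,0,0],
    [0,0,0.1,0,0,0],
    [0,0,0,0,0,0],
  ],
  gripper=1,
)

```text
time: 14.45
tool_pos: [0.546, -0.0786, 0.0743]
ee_rot: [3.141, 0.0, 1.373]
wrist_force: [-0.1, -0.7, 0.4]
width: 0.0007
finger_force: 0.0
```

Emit:
drive_tool(
  commands=[
    [-0.2,0,0,0,0,0],
    [-0.25,0,0,0,0,0],
    [-0.25,0,0,0,0,0],
    [-0.3,0,0,0,0,0],
    [-0.35,0,0,0,0,0],
    [-0.4,0,0,0,0,0],
    [-0.4,0,0,0,0,0],
    [-0.4,0,0,0,0,0],
    [-0.35,0,0,0,0,0],
    [-0.3,0,0,0,0,0],
    [-0.2,0,0,0,0,0],
    [-0.1,0,0,0,0,0],
    [-0.1,0,0,0,0,0],
    [0,0,0,0,0,0],
  ],
)

```text
time: 16.2
tool_pos: [0.5171, -0.2197, 0.0737]
ee_rot: [-3.141, 0.001, 1.374]
wrist_force: [-0.1, -0.2, -0.3]
width: 0.0004
finger_force: 0.0
```

```bash
python3 - <<'E'
from h import *
where()
E
```

```text
16.2 [ 0.5171 -0.2197  0.0737] [-3.1406e+00  9.0000e-04  1.3738e+00] box x,y -0.0015 0.0207 0.0004083176455726406 [-0.1 -0.2 -0.3]
```

Push on in small steps until the closed stop is felt.

Emit:
drive_tool(
  commands=[
    [-0.08,0,0,0,0,0],
    [-0.06,0,0,0,0,0],
    [-0.04,0,0,0,0,0],
    [0,0,0,0,0,0],
  ],
)

```text
time: 16.7
tool_pos: [0.5162, -0.2239, 0.0737]
ee_rot: [-3.14, -0.005, 1.375]
wrist_force: [0.2, 6.8, 2.1]
width: 0.0003
finger_force: 3.5
```

Emit:
drive_tool(
  commands=[
    [-0.05,0,0,0,0,0],
    [0,0,0,0,0,0],
  ],
)

```text
time: 16.95
tool_pos: [0.5162, -0.2239, 0.0737]
ee_rot: [-3.14, -0.008, 1.375]
wrist_force: [1.5, 10.6, 3.1]
width: 0.0005
finger_force: 5.6
```

The stop is felt: the force rises and the cover no longer moves. Back off, rise and check.

Emit:
drive_tool(
  commands=[
    [0.2,0,0,0,0,0],
    [0.4,0,0,0,0,0],
    [0,0,-0.7,0,0,0],
    [0,0,-1,0,0,0],
    [0,0,-1,0,0,0],
    [1,0,-0.5,0,0,0],
    [1,0,0,0,0,0],
    [1,0,0,0,0,0],
    [1,0,0,0,0,0],
    [1,0,0,0,0,0],
    [0.5,0,0,0,0,0],
    [0,0,0,0,0,0],
    [0,0,0,0,0,0],
  ],
)

```text
time: 18.58
tool_pos: [0.5634, 0.0098, 0.2019]
ee_rot: [3.141, 0.001, 1.373]
wrist_force: [-0.5, 0.5, -0.6]
width: 0.0006
finger_force: 0.0
```

```bash
python3 - <<'E'
from h import *
where();s=snap('scene','s5.png')
cv2.imwrite('pics/box5.png',cv2.resize(s['image'][235:355,100:280],None,fx=4.4,fy=4.4,interpolation=2))
E
```

```text
18.575 [0.5634 0.0098 0.2019] [3.1414e+00 1.0000e-03 1.3727e+00] box x,y -0.0009 0.2548 0.0006491132614087318 [-0.5  0.5 -0.6]
```

View pics/box5.png

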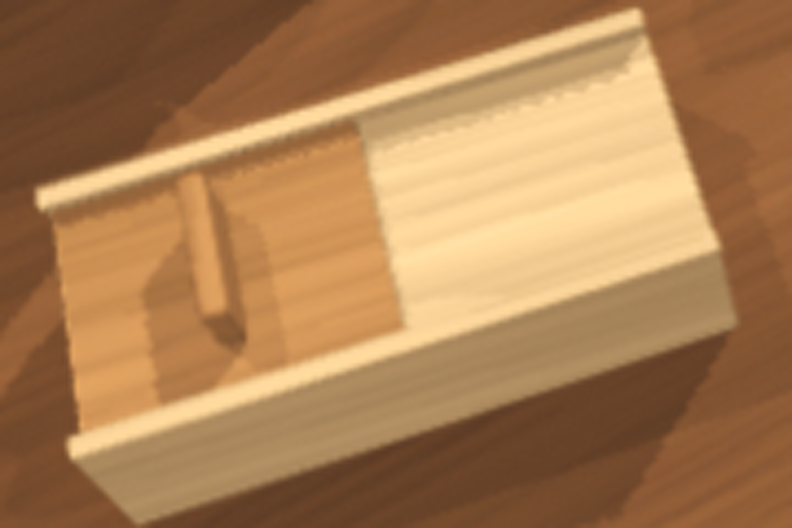

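The cover now reaches the end wall, its left edge at (55..80, 210..435) and the rib at (210,250), so it is fully shut.

```bash
python3 -c "from bench import close_job;print(close_job())"
```

```text
the job is handed in; nothing more can be done
None
```

The paddle is standing in the compartment, the cover is pushed fully shut to its stop, and the job is handed in after about 19 s of robot time; the egg cup and cutter were left alone, and no verdict was returned.

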